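# Press the popped-up sample-rack cover level

## Task

Three sample racks stand on the bench. On one of them the flat metal cover has popped up at one end: press that end straight down until the cover sits level in its rack, flush with the rim all round, and take the gripper away. Do not knock over or shift the small amber bottle with the blue cap that stands near the racks.

Things in the scene. Friction and masses are not known exactly. Their poses are not given: they have to be found in the camera images.
- cover_center (a point): Middle (half-way through) of the loose flat aluminium cover plate, 96 x 64 x 5 mm, 90 g, with 15 flat dark dots on top. One short end lies on the rack's ledge, the other is propped up 25 mm (slope 15 degrees). x along its length towards the propped-up end, y across, z out of its top face. Seated, this point is 42.5 mm above the bench and the top is flush with the rim.
- cover_high (a point): Point on the cover's top face near its propped-up end: on the centre line, 18 mm in from the propped-up short edge (30 mm from the middle). A good place to push down. It starts about 65 mm above the bench and ends 45 mm above it. Axes as for the cover.
- rack: Grey plastic rack under the tilted cover, fixed: 112 x 80 mm, rim 45 mm high; its recess 100 x 68 mm has a ledge 40 mm above the bench. Origin under its centre, x towards the propped-up end. There, 40 mm from the middle, a black clip holds the cover up; it slides down into the ledge under about 6 N and stays, no spring. Two like racks stand near: one with a seated cover, one with bare vials.
- amber_center (a point): Centre (half-way up) of the small amber bottle with a blue cap, 48 mm diameter, 95 mm tall, standing loose on the bench beyond the racks, z up. Leave it where it stands.
Not all that is in view belongs to the job. What is shaped like the rack but purple or turquoise is not meant.

How it is judged:
At the end, for the whole second after the job is handed in: The cover lies level in its rack (within about 3.4 degrees), its centre within about 4.5 mm of the seated height and within 10 mm of the rack's centre; the amber bottle has never moved by more than 20 mm (angle between cover_center's own z axis and vertical below 0.06 rad and z of cover_center in the frame of rack between 0.038 and 0.047 m and horizontal distance between cover_center and rack below 0.01 m); the robot touches nothing.
It fails at once if the amber bottle is knocked over or shifted by more than 20 mm (distance of amber_center from where it was at the start of the episode above 0.02 m).
It also fails if it takes over 26 s, if anything falls off the work surface, if the arm or the gripper's body presses on something with over 40 N, if the wrist force passes 120 N, or if a joint passes its speed limit or range.

## Robot

A 7-joint arm with a two-finger parallel gripper is mounted at the origin on the work surface. World frame = base frame: x ahead of the robot, y to its left, z up, the work surface at z = 0. Lengths are in m, angles in rad, forces in N, time in s.
With the tool pointing down it reaches from about 0.35 to 0.9 m from the base axis. Payload 19.9 kg.
Tool frame: the origin (TCP) lies midway between the tips of the shut fingers; the grasp point (between the pads) lies 19 mm behind it; z points along the fingers, y is the direction in which the jaws open and shut (so a half turn about z gives the same grasp; the last joint's range is limited). The gripper opens to 94 mm and grips with 3 to 60 N. Pads are 16 mm wide; open, the fingers measure 119 mm over their backs; the gripper's body (75 mm by 177 mm) begins 78 mm behind the grasp point.
Start: joints at [-1.349, 0.417, -0.01, 1.614, 0.005, 1.111, -0.053], TCP at [0.162, 0.604, 0.205] pointing down, gripper open.
Joint ranges: [-2.81, 2.81], [-0.39, 2.02], [-1.27, 1.25], [0.06, 2.57], [-1.19, 4.33], [0.19, 2], [-2.82, 2.82]. Speed limits (rad/s): [1.89, 1.89, 2.39, 2.39, 3.01, 3.01, 3.01].

## Interface

Orientations are given as [roll, pitch, yaw] about the fixed x, y, z axes, in that order (R = Rz(yaw) Ry(pitch) Rx(roll)).
In Python, from rig import bot, vision, workorder gives the robot as it stands.
- The arm moves only by the shell command python3 -m crank 'ROWS'. ROWS is JSON, one flat list of numbers, 7 for each row, row after row: the turn, a rotation vector about the tool's x, y, z in units of 6 degrees (1.0 is 6 degrees), then the shift along the tool's x, y, z in units of 25 mm (1.0 is 25 mm), then the finger opening in mm, from 0 to 94. A call has 1 to 12 rows; each row shifts and turns the commanded pose from where the row before left it, along the tool's axes as they then stand; what a row does not reach is not made up. A row lasts 1/12 s, in which the tool goes at most 41.7 mm and 7.16 degrees, less where a joint would pass 70% of its speed; a pose out of reach is approached as far as the arm can. A call is refused whole if a number of a shift passes 1 or a number of a turn 1, either way. A call with a gripper value outside its range is refused whole. The fingers move at their own pace and stop on an object; the grip force is fixed at half the most. Time passes only in rows, so rows that do not move let the fingers close. It gives the time, the measured TCP pose, the force and the opening at its end, in the units of the state.
- bot.get_state(): the state, without advancing time (a new reading comes with each control period).
- vision.get_image(name): name is "scene" or "top" or "wrist"; returns the picture (480x640x3 uint8, blue, green, red); there is no depth.
- vision.camera_model(name): a dict with "K" (3x3 intrinsics, pixels), "extrinsics" (4x4, takes a point from camera to world coordinates); the wrist camera has in their place "mount" (4x4, takes a point from camera to tool coordinates, whose origin is the TCP and whose axes are the flange's). Camera axes: x right, y up, looking along -z (the intrinsics and any distortion apply to the point x, -y, -z); pixel columns grow to the right and rows downward; lengths in m; the calibration is good to about 2 mm. A picture is of the moment at which its call begins: read the wrist's pose just before it. camera_model takes no time and is no camera call.
- workorder.job_done(): hands the job in, once; it reports no verdict.
Trained networks look in the newest picture that a camera, given by its name, has taken for a name from the list of things; names that differ only in an ending like _2 or _b are one class to them, and where a whole thing is asked for, a point or a joint stands for the part that bears it (a point fixed in the world has none). Each returns a list of dicts, best first, with "confidence" (0 to 1); they miss things now and then, are a little off and sometimes report something else, mostly with a low value. They report only what shows in the picture. A call takes as long as a camera call. They do not tell look-alikes from the thing itself.
- vision.search_frame(camera, label): "box" ([left, top, width, height] in pixels, round what is visible of it).
- vision.pinpoint(camera, label): "pixel" ([row, column] in pixels: a listed point, or the origin of a listed thing).
The state is a dict: "time": time; "qpos": joint angles; "dq": joint speeds; "tau": joint torques, N m; "ee_pos": TCP position; "tcp_rot": TCP orientation; "contact_force": force on the tool from outside, world axes, zero at the start; "torque": the same for the moment, N m; "width": finger opening in m.
Only numpy, scipy, OpenCV 4.12 (cv2) and the standard library are available. Lean on these libraries where they do the work, as an engineer would, in place of code of your own. Each camera call takes 0.05 s, during which the arm holds its last target.

## Working session

There is one attempt and no reset: what is moved stays moved. The work goes in short steps, Python scripts to look and compute and a shell command to move; the robot and the scene stay as the last step left them, time stands still between calls to the robot, and variables do not carry over. Pictures are saved under pics/ and viewed, and the job is handed in when it is done.

```bash
mkdir -p pics; python3 - <<'E'
from rig import bot, vision
import cv2
s=bot.get_state();print(s)
for c in("scene","top"):
    cv2.imwrite(f"pics/{c}0.png",vision.get_image(c))
    for l in("cover_high","cover_center","rack","amber_center"):
        print(c,l,vision.pinpoint(c,l)[:4])
    m=vision.camera_model(c);print(m)
E
```

```text
{'time': 0.0, 'qpos': array([-1.34946896,  0.41797707, -0.01032666,  1.61413368,  0.00469995,
        1.11070774, -0.05297973]), 'dq': array([-1.59117373e-03,  2.17910968e-03,  1.70410894e-03,  7.06080494e-05,
        5.01163703e-04,  7.07718682e-04, -9.59003380e-04]), 'tau': array([ 7.17128842e-04, -8.51257968e+01,  6.39010370e-01, -4.25995016e+01,
       -4.87966742e-02,  1.87853153e-02,  8.63611194e-05]), 'ee_pos': array([0.16228643, 0.60318833, 0.20484027]), 'tcp_rot': array([-3.14039355e+00,  8.06557749e-05,  2.87881529e+00]), 'contact_force': array([ 0.20598619,  0.20321285, -0.8210801 ]), 'torque': array([-0.03270298, -0.03850187, -0.04690503]), 'width': 0.0938573087333614}
scene cover_high [{'pixel': [279.4, 324.8], 'confidence': 0.56}]
scene cover_center [{'pixel': [275.4, 331.0], 'confidence': 0.77}]
scene rack [{'pixel': [186.5, 221.7], 'confidence': 0.85}, {'pixel': [249.3, 467.0], 'confidence': 0.8}, {'pixel': [238.1, 353.4], 'confidence': 0.67}, {'pixel': [286.4, 331.3], 'confidence': 0.65}]
scene amber_center [{'pixel': [351.4, 322.2], 'confidence': 0.95}]
{'K': array(
[... 568 characters left out ...]
.4], 'confidence': 0.9}, {'pixel': [211.5, 286.0], 'confidence': 0.75}, {'pixel': [284.4, 295.1], 'confidence': 0.66}]
top amber_center [{'pixel': [136.7, 241.3], 'confidence': 0.55}]
{'K': array([[622.84299958,   0.        , 315.54318836],
       [  0.        , 622.84299958, 232.07389303],
       [  0.        ,   0.        ,   1.        ]]), 'extrinsics': array([[-7.56019639e-03,  9.94251779e-01, -1.06800020e-01,
         3.79459059e-01],
       [-9.99971367e-01, -7.48162425e-03,  1.13634528e-03,
        -2.46493392e-02],
       [ 3.30775696e-04,  1.06805553e-01,  9.94279872e-01,
         1.47721824e+00],
       [ 0.00000000e+00,  0.00000000e+00,  0.00000000e+00,
         1.00000000e+00]])}
```

View pics/scene0.png

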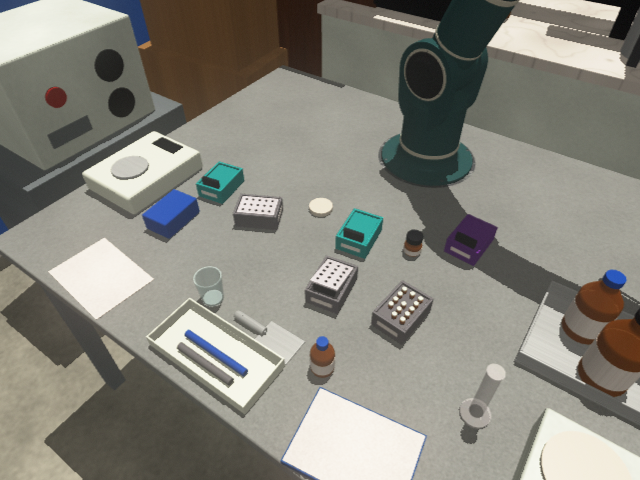

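View pics/top0.png

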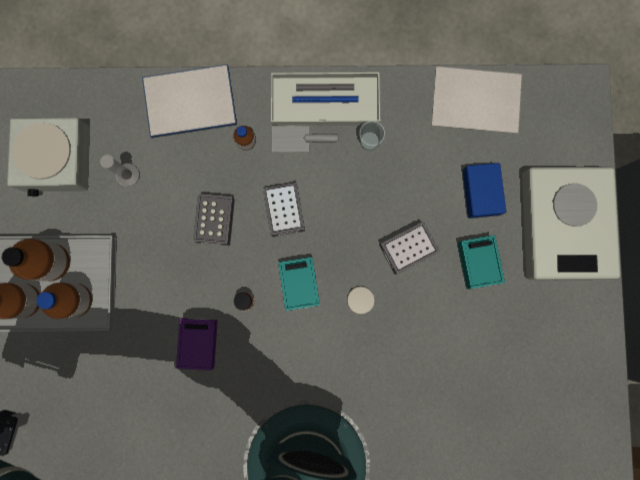

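The top view shows the tilted-cover candidate at about (col 284, row 208), a second covered rack at (408, 247), the vial rack at (213, 218) and the amber bottle at (244, 136). I'll zoom in to see which end is up.

```bash
python3 - <<'E'
import cv2,numpy as np
a=cv2.imread("pics/scene0.png")[240:320,290:380];b=cv2.imread("pics/top0.png")[170:250,250:320]
c=cv2.imread("pics/top0.png")[210:290,370:450]
f=lambda x:cv2.resize(x,(400,400),interpolation=cv2.INTER_CUBIC)
cv2.imwrite("pics/z0.png",np.hstack([f(a),f(b)]))
E
```

```text
(no output)
```

View pics/z0.png

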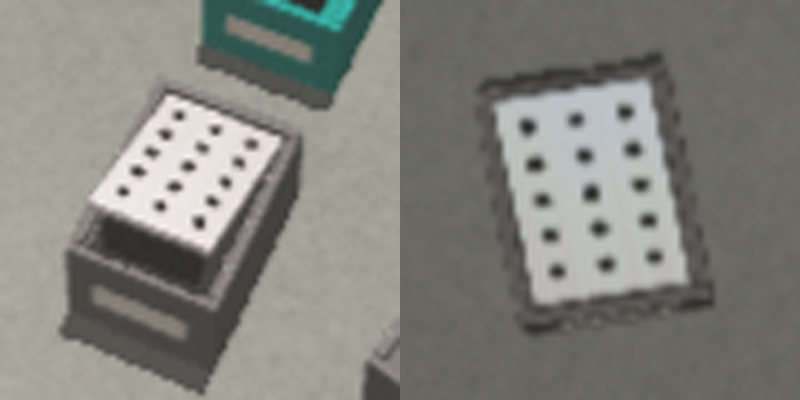

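```bash
cat > h.py <<'E'
import numpy as np,cv2
from rig import vision,bot
from scipy.spatial.transform import Rotation as R
def ray(m,px):
    K=m["K"];E=m["extrinsics"]
    d=np.linalg.inv(K)@[px[1],px[0],1];d=E[:3,:3]@[d[0],-d[1],-d[2]]
    return E[:3,3],d
def at(m,px,z):
    o,d=ray(m,px);return o+d*(z-o[2])/d[2]
def proj(m,P):
    E=m["extrinsics"];p=E[:3,:3].T@(np.array(P)-E[:3,3]);q=m["K"]@[p[0],-p[1],-p[2]];return (q[:2]/q[2])[::-1]
def delta(P):
    s=bot.get_state();Rt=R.from_euler('xyz',s["tcp_rot"])
    return Rt.inv().apply(np.array(P)-s["ee_pos"])/0.025
E
python3 - <<'E'
from h import *
T=vision.camera_model("top");S=vision.camera_model("scene")
print("high",at(T,(193.4,282.6),.065),at(S,(279.4,324.8),.065))
print("center",at(T,(207,284.1),.055),at(S,(275.4,331),.055))
print("amber",at(T,(136.7,241.3),.0475),at(S,(351.4,322.2),.0475))
c=[(480,85),(660,58),(712,300),(528,330)]
w=np.array([at(T,(170+y*.2,250+x*.175),.045) for x,y in c]);print(w,w.mean(0))
ax=(w[0]+w[1]-w[2]-w[3]);ax/=np.linalg.norm(ax)
print(ax,np.degrees(np.arctan2(ax[1],ax[0])))
H=w.mean(0)+.0298*ax;H[2]=.065
print("H",H,proj(T,H),proj(S,H))
H[2]=.2;print(delta(H),np.linalg.norm(H[:2]))
E
```

```text
high [0.62101227 0.04868681 0.065     ] [0.61485963 0.04936555 0.065     ]
center [0.59093559 0.04580721 0.055     ] [0.5909575  0.04941916 0.055     ]
amber [0.75948507 0.14627265 0.0475    ] [0.75351051 0.13848828 0.0475    ]
[[ 0.63863845 -0.07010401  0.045     ]
 [ 0.65085699 -0.14373186  0.045     ]
 [ 0.53709751 -0.16295353  0.045     ]
 [ 0.52370703 -0.08828644  0.045     ]] [ 0.58757499 -0.11626896  0.045     ]
[0.986887   0.16141268 0.        ] 9.288902736357484
H [ 0.61698423 -0.11145886  0.065     ] [194.61610979 352.37692249] [249.12633691 266.12000879]
[-24.99135342 -22.89303012   0.21902291] 0.6269709840783286
```

```bash
python3 - <<'E'
from h import *
T=vision.camera_model("top");S=vision.camera_model("scene")
c=[(80,85),(260,58),(312,300),(128,330)]
w=np.array([at(T,(170+y*.2,250+x*.175),.045) for x,y in c]);m=w.mean(0)
ax=(w[0]+w[1]-w[2]-w[3]);ax/=np.linalg.norm(ax)
print(m,ax,np.degrees(np.arctan2(ax[1],ax[0])), np.linalg.norm(w-np.roll(w,1,0),axis=1))
H=m+.0298*ax;H[2]=.065
print("H",H,proj(T,H),proj(S,H))
for P in ([.24,.35,.26],[H[0],H[1],.12]): print(delta(P))
for px in ((245,45),(258,30),(300,60)): print(at(T,px,.15))
E
```

```text
[0.58879606 0.04627667 0.045     ] [0.98494284 0.17288033 0.        ] 9.955329814084456 [0.11658973 0.07447823 0.11561259 0.07568811]
H [0.61814736 0.05142851 0.065     ] [194.6416235  281.40780914] [280.80012934 324.72521412]
[-5.63423773 -8.98635246 -2.18193754]
[-23.34349212 -16.58900242   3.41865157]
[0.49857873 0.5524725  0.15      ]
[0.47098039 0.58338594 0.15      ]
[0.38139909 0.51616835 0.15      ]
```

```bash
python3 -m crank '[0,0,0,-0.6,-1,-0.25,0, 0,0,0,-0.6,-1,-0.25,0, 0,0,0,-0.6,-1,-0.25,0, 0,0,0,-0.6,-1,-0.25,0, 0,0,0,-0.6,-1,-0.25,0, 0,0,0,-0.6,-1,-0.25,0, 0,0,0,-0.6,-1,-0.25,0, 0,0,0,-0.6,-1,-0.25,0, 0,0,0,-0.6,-1,-0.25,0]'; python3 -c "
from h import *
print(delta([.6175,.0505,.12]))"
```

```text
time: 1.25
ee_pos: [0.2344, 0.3498, 0.262]
tcp_rot: [3.141, -0.0, 2.879]
contact_force: [0.9, -0.4, 0.2]
width: 0.0375
[-17.90683426  -7.58135383   5.67760993]
```

```bash
python3 -m crank '[0,0,0,-1,-0.42,0,0, 0,0,0,-1,-0.42,0,0, 0,0,0,-1,-0.42,0,0, 0,0,0,-1,-0.42,0.2,0, 0,0,0,-1,-0.42,0.2,0, 0,0,0,-1,-0.42,0.2,0, 0,0,0,-1,-0.42,0.2,0, 0,0,0,-1,-0.42,0.2,0, 0,0,0,-1,-0.42,0.2,0, 0,0,0,-1,-0.42,0.2,0, 0,0,0,-1,-0.42,0.2,0, 0,0,0,-1,-0.42,0.2,0]'; python3 -c "
from h import *
print(delta([.6175,.0505,.12]))"
```

```text
time: 2.25
ee_pos: [0.4922, 0.1506, 0.2166]
tcp_rot: [3.141, 0.0, 2.879]
contact_force: [-0.2, 0.7, 0.3]
width: 0.0001
[-5.87883387 -2.56759756  3.86611086]
```

```bash
python3 -m crank '[0,0,0,-1,-0.42,0.5,0, 0,0,0,-1,-0.42,0.5,0, 0,0,0,-1,-0.42,0.5,0, 0,0,0,-1,-0.42,0.5,0, 0,0,0,-0.5,-0.2,0.5,0, 0,0,0,0,0,0,0, 0,0,0,0,0,0,0]'; python3 - <<'E'
from h import *
print(delta([.6175,.0505,.12]),bot.get_state()["contact_force"])
a=vision.get_image("scene");b=vision.get_image("wrist");t=vision.get_image("top")
for c in("scene","top"): print(c,vision.pinpoint(c,"cover_high"),vision.pinpoint(c,"cover_center"))
f=lambda x:cv2.resize(x,(400,300),interpolation=cv2.INTER_CUBIC)
cv2.imwrite("pics/a1.png",np.vstack([np.hstack([f(a[210:330,250:410]),f(b)]),np.hstack([f(t[130:250,210:370]),f(t)])]))
E
```

```text
time: 2.83
ee_pos: [0.5875, 0.0764, 0.1536]
tcp_rot: [-3.14, -0.001, 2.878]
contact_force: [0.3, 0.2, 0.3]
width: 0.0007
[-1.43200237 -0.68598967  1.34199161] [0.2500923  0.24243362 0.32654478]
scene [{'pixel': [282.2, 325.5], 'confidence': 0.94}] [{'pixel': [272.1, 331.2], 'confidence': 0.96}]
top [] [{'pixel': [207.2, 282.8], 'confidence': 0.57}]
```

View pics/a1.png

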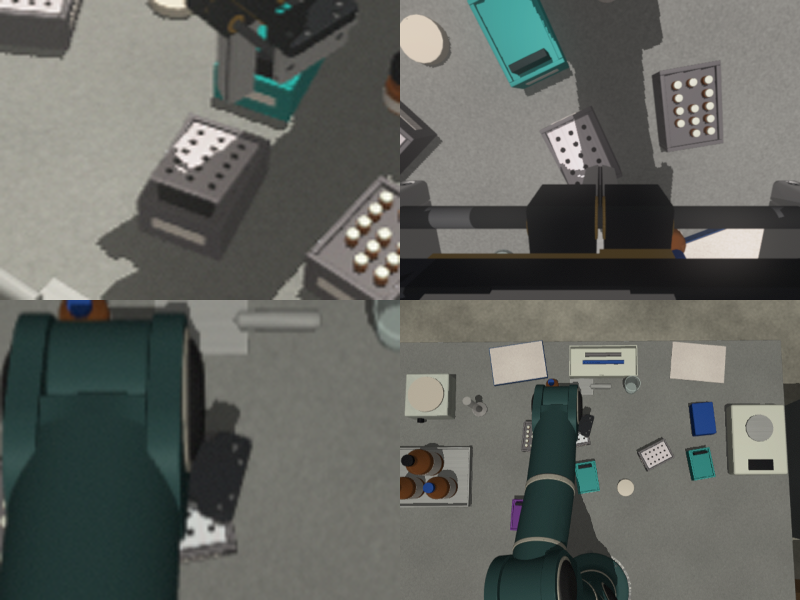

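```bash
python3 -m crank '[0,0,0,-0.75,-0.35,0.7,0, 0,0,0,-0.7,-0.35,0.7,0, 0,0,0,0,0,0.5,0, 0,0,0,0,0,0,0, 0,0,0,0,0,0,0]'; python3 - <<'E'
from h import *
print(delta([.618,.051,.065]))
a=vision.get_image("scene");b=vision.get_image("wrist")
print(vision.pinpoint("scene","cover_high"),proj(vision.camera_model("scene"),bot.get_state()["ee_pos"]))
f=lambda x:cv2.resize(x,(400,300),interpolation=cv2.INTER_CUBIC)
cv2.imwrite("pics/a2.png",np.hstack([f(a[210:330,250:410]),f(b)]))
E
```

```text
time: 3.6
ee_pos: [0.6176, 0.051, 0.1066]
tcp_rot: [-3.141, -0.001, 2.879]
contact_force: [0.5, 0.3, -0.6]
width: 0.0008
[-0.01721108  0.0028009   1.66559281]
[{'pixel': [280.5, 326.5], 'confidence': 0.63}] [267.61668313 324.66458858]
```

View pics/a2.png

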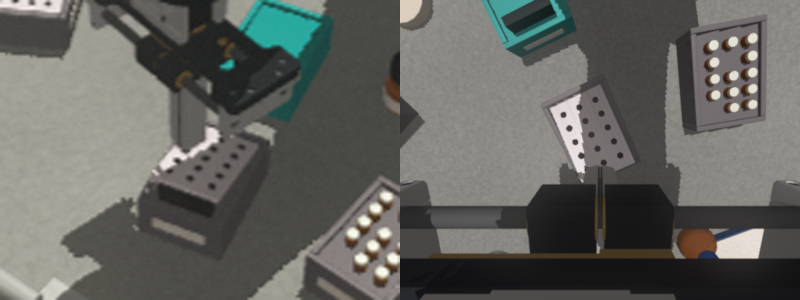

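The fingertips sit above the propped-up end: TCP at scene pixel (row 268, col 325), target at (281, 325). Descending.

```bash
python3 -m crank '[0,0,0,0,0,0.5,0, 0,0,0,0,0,0.5,0, 0,0,0,0,0,0.4,0, 0,0,0,0,0,0.2,0, 0,0,0,0,0,0.1,0, 0,0,0,0,0,0.1,0, 0,0,0,0,0,0.1,0, 0,0,0,0,0,0,0]'
```

```text
time: 4.42
ee_pos: [0.6181, 0.0508, 0.059]
tcp_rot: [3.142, -0.0, 2.879]
contact_force: [0.1, 1.8, 2.9]
width: 0.0005
```

```bash
python3 -m crank '[0,0,0,0,0,0.1,0, 0,0,0,0,0,0.1,0, 0,0,0,0,0,0.1,0, 0,0,0,0,0,0.1,0, 0,0,0,0,0,0,0]'; python3 -m crank '[0,0,0,0,0,0.06,0, 0,0,0,0,0,0.06,0, 0,0,0,0,0,0,0]'
```

```text
time: 4.83
ee_pos: [0.6185, 0.0509, 0.0493]
tcp_rot: [3.141, 0.001, 2.879]
contact_force: [0.4, 1.6, 2.3]
width: 0.0006
time: 5.08
ee_pos: [0.6186, 0.0508, 0.0465]
tcp_rot: [3.141, 0.001, 2.879]
contact_force: [2.7, 0.5, 2.9]
width: 0.0006
```

```bash
python3 -m crank '[0,0,0,0,0,0.06,0, 0,0,0,0,0,0,0]'; python3 -m crank '[0,0,0,0,0,0.06,0, 0,0,0,0,0,0,0]';  python3 - <<'E'
from h import *
a=vision.get_image("scene")
cv2.imwrite("pics/a3.png",cv2.resize(a[230:320,280:400],(800,600),interpolation=cv2.INTER_CUBIC))
E
```

```text
time: 5.25
ee_pos: [0.6187, 0.0508, 0.0453]
tcp_rot: [3.141, 0.001, 2.879]
contact_force: [0.4, 3.3, 6.5]
width: 0.0004
time: 5.42
ee_pos: [0.6188, 0.0508, 0.0451]
tcp_rot: [3.14, 0.001, 2.879]
contact_force: [-8.3, 2.9, 32.2]
width: 0.0004
```

View pics/a3.png

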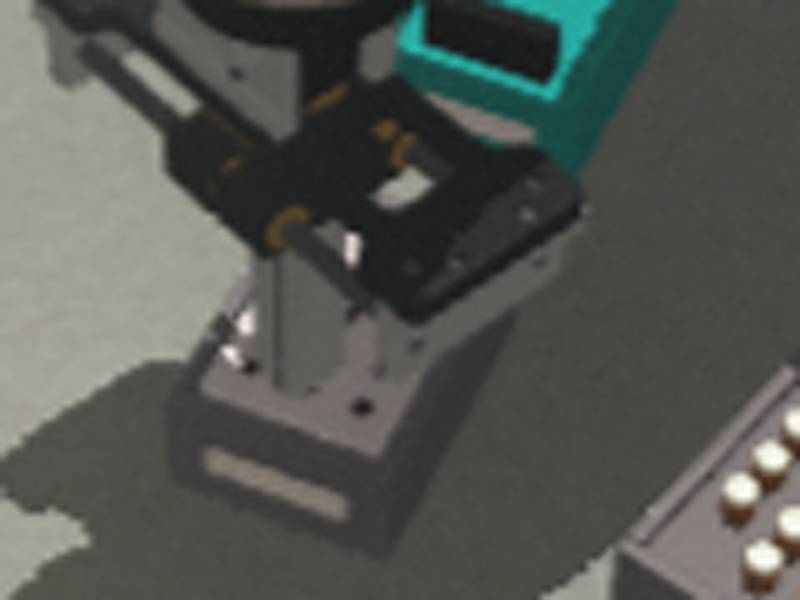

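The cover now looks flush, the force has jumped to 32 N and the TCP is at 45.1 mm. Retracting upward, then back the way I came, to look.

```bash
python3 -m crank '[0,0,0,0,0,-0.2,0, 0,0,0,0,0,-0.6,0, 0,0,0,0,0,-1,0, 0,0,0,0,0,-1,0, 0,0,0,0,0,-1,0, 0,0,0,0,0,-1,0, 0,0,0,0,0,-1,0, 0,0,0,1,0.4,-0.5,0, 0,0,0,1,0.4,-0.5,0, 0,0,0,1,0.4,-0.3,0, 0,0,0,1,0.4,0,0, 0,0,0,1,0.4,0,0]'; python3 -m crank '[0,0,0,1,0.4,0,0, 0,0,0,1,0.4,0,0, 0,0,0,1,0.4,0,0, 0,0,0,1,0.4,0,0, 0,0,0,1,0.4,0,0, 0,0,0,1,0.4,0,0, 0,0,0,0,0,0,0, 0,0,0,0,0,0,0]'
python3 - <<'E'
from h import *
T=vision.camera_model("top");S=vision.camera_model("scene")
a=vision.get_image("scene");b=vision.get_image("top")
for c,m in(("scene",S),("top",T)):
    for l,z in(("cover_center",.0425),("amber_center",.0475)):
        for r in vision.pinpoint(c,l): print(c,l,r,at(m,r["pixel"],z))
print(bot.get_state()["contact_force"])
f=lambda x:cv2.resize(x,(400,400),interpolation=cv2.INTER_CUBIC)
cv2.imwrite("pics/a4.png",np.hstack([f(a[240:320,290:380]),f(b[170:250,250:320])]))
E
```

```text
time: 6.47
ee_pos: [0.5092, 0.1316, 0.2209]
tcp_rot: [-3.141, 0.0, 2.878]
contact_force: [0.7, 0.3, 0.5]
width: 0.0003
time: 7.13
ee_pos: [0.3803, 0.2286, 0.2207]
tcp_rot: [-3.141, -0.0, 2.881]
contact_force: [1.2, -1.0, -0.2]
width: 0.0005
scene cover_center {'pixel': [278.0, 333.5], 'confidence': 0.92} [0.58520393 0.05235563 0.0425    ]
scene amber_center {'pixel': [353.4, 317.2], 'confidence': 0.61} [0.76252835 0.13307758 0.0475    ]
top cover_center {'pixel': [209.5, 284.7], 'confidence': 0.96} [0.58691046 0.0450438  0.0425    ]
top amber_center {'pixel': [133.7, 240.7], 'confidence': 0.76} [0.7667004  0.14771886 0.0475    ]
[-0.06176124 -0.01398388  0.29994496]
```

View pics/a4.png

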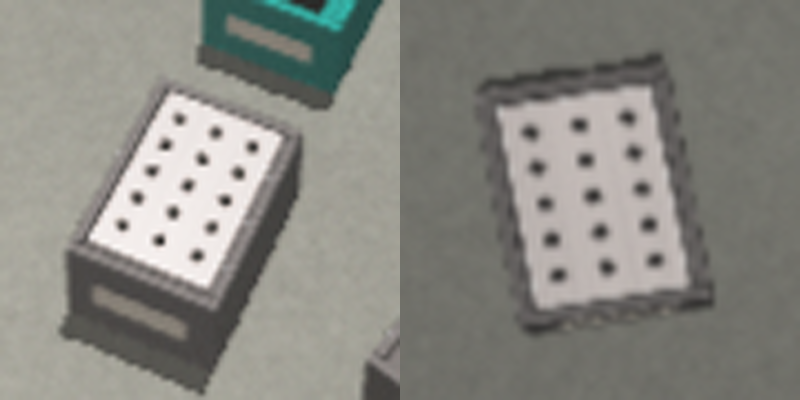

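The cover is flush with the rim all round in both views. I'll compare the bottle's pixels with the first picture, then hand in.

```bash
python3 - <<'E'
from h import *
from rig import workorder
a=vision.get_image("scene");b=cv2.imread("pics/scene0.png")
t=b[335:378,305:340];r=cv2.matchTemplate(a[320:395,290:360],t,cv2.TM_CCOEFF_NORMED);print(cv2.minMaxLoc(r)[1],cv2.minMaxLoc(r)[3],"expect (15,15)")
s=bot.get_state();print(s["time"],s["contact_force"])
workorder.job_done()
E
```

```text
0.9993556141853333 (15, 15) expect (15,15)
7.4833 [ 0.18945595 -0.25152052  0.38191636]
the job is handed in; nothing more can be done
```

With the fingers shut, I pressed the propped-up end of the cover straight down until the wrist force jumped to 32 N with the fingertips at 45.1 mm. That is the height given for the seated cover. I then took the arm away and handed the job in at 7.5 s.

- **Cover:** in the scene and top pictures it lies flush with the rim all round. The detected cover centre is within about 7 mm of the rack centre, but the two cameras disagree by about that much sideways. I had no direct tilt measurement.
- **Amber bottle:** a template match on the bottle in the scene picture shows no pixel shift (score 0.999). The network's repeat readings for the bottle differed by 7–11 mm, which I take as detection noise.
- **Contact:** the force was back near zero and the gripper was clear of everything.

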